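# Square a mortar prism up in the sliding-jaw clamp

## Robot

A 6-joint arm with a two-finger parallel gripper is mounted at the origin on a cart in front of the work surface, level with it; the furniture and walls round the work are solid. World frame = base frame: x ahead of the robot, y to its left, z up, the work surface at z = 0. Lengths are in m, angles in rad, forces in N, time in s.
With the tool pointing down it reaches from about 0.25 to 0.775 m from the base axis. Payload 4 kg.
Tool frame: the origin (TCP) lies where the fingers leave the gripper's body, on its centre line; the fingertips stand 97 mm ahead of it and the grasp point (between the pads) lies 78 mm ahead of it; z points along the fingers, x is the direction in which the jaws open and shut, and the axes are right-handed (so a half turn about z gives the same grasp; the last joint's range is limited). The gripper opens to 94 mm and grips with 3 to 60 N. Pads are 16 mm wide; open, the fingers measure 119 mm over their backs; the gripper's body (75 mm by 177 mm) begins 78 mm behind the grasp point.
Start: joints at [-1.248, 0.087, 1.371, -0, 1.684, -0.103], TCP at [0.227, -0.501, 0.303] pointing down, gripper open.
Joint ranges: [-3.1, 3.1], [-0.76, 2.03], [0.27, 2.55], [-1.08, 4.22], [0.17, 2.65], [-2.57, 2.57]. Speed limits (rad/s): [2.79, 2.79, 3.14, 3.14, 3.14, 3.14].

## Interface

Orientations are given as [roll, pitch, yaw] about the fixed x, y, z axes, in that order (R = Rz(yaw) Ry(pitch) Rx(roll)).
In Python, from bench import * gives the robot as it stands.
- The arm moves only by the tool jog_arm, never from a script. Its argument "moves" is a list of rows, each a list of 7 numbers: the turn, a rotation vector about the world's x, y, z in rad, then the shift along the world's x, y, z in mm, then the finger opening in mm, from 0 to 94. In form: [[rx, ry, rz, tx, ty, tz, fingers], ...]. A call has 1 to 12 rows; each row shifts and turns the commanded pose from where the row before left it; what a row does not reach is not made up. A row lasts 1/8 s, in which the tool goes at most 62.5 mm and 10.7 degrees, less where a joint would pass 70% of its speed; a pose out of reach is approached as far as the arm can. A call is refused whole if a number of a shift passes 62.5 or a number of a turn 0.188, either way. A call with a gripper value outside its range is refused whole. The fingers move at their own pace and stop on an object; the grip force is fixed at half the most. Time passes only in rows, so rows that do not move let the fingers close. It gives the time, the measured TCP pose, the force and the opening at its end, in the units of the state.
- get_obs(): the state, without advancing time (a new reading comes with each control period).
- snapshot(name): name is "side" or "top" or "wrist"; returns the picture (400x640x3 uint8, red, green, blue); there is no depth.
- get_calibration(name): a dict with "camera_matrix" (3x3 intrinsics, pixels), "R" (3x3) and "t" (3): a world point X has camera coordinates R X + t. Camera axes: x right, y down, z forward; pixel columns grow to the right and rows downward; lengths in m; the calibration is good to about 2 mm. A picture is of the moment at which its call begins: read the wrist's pose just before it. get_calibration takes no time and is no camera call; for the wrist camera it gives the pose at the moment of the call.
- close_job(): hands the job in, once; it reports no verdict.
Trained networks look in the newest picture that a camera, given by its name, has taken for a name from the list of things; names that differ only in an ending like _2 or _b are one class to them, and where a whole thing is asked for, a point or a joint stands for the part that bears it (a point fixed in the world has none). Each returns a list of dicts, best first, with "conf" (0 to 1); they miss things now and then, are a little off and sometimes report something else, mostly with a low value. They report only what shows in the picture. A call takes as long as a camera call. They do not tell look-alikes from the thing itself.
- look_for(label, camera): "bbox" ([left, top, right, bottom] in pixels, round what is visible of it).
The state is a dict: "time": time; "joint_positions": joint angles; "qvel": joint speeds; "joint_torque": joint torques, N m; "tool_pos": TCP position; "ee_rot": TCP orientation; "wrist_force": force on the tool from outside, world axes, zero at the start; "wrist_torque": the same for the moment, N m; "width": finger opening in m.
Only numpy, scipy, OpenCV 4.12 (cv2) and the standard library are available. Lean on these libraries where they do the work, as an engineer would, in place of code of your own. Each camera call takes 0.05 s, during which the arm holds its last target.

## Task

Take the wooden block out of the blue clamp and lay it on the open bench well clear of the clamp. Then lift the grey mortar prism out of the tilted saddles of the drain rack, turn it so that its flats are square to the clamp, and lay it flat on the two rails between the jaws, centred along their length, without dropping it. Last, slide the jaw with the red tab shut until it is snug against the prism, and leave the jar, the bottle and the tin where they stand.

Things in the scene. Friction and masses are not known exactly. Their poses are not given: they have to be found in the camera images.
- clamp: Blue clamp fixed to the bench, place and heading (up to 0.35 rad) vary. Origin on the bench plane. Jaws run along its y, close along its x. Base plate x -115 to 45, y -100 to 100, z 0 to 12 mm. Dark fixed jaw: two blocks at |y| 42 to 86, x 20 to 42, top z 58 mm. Between jaw blocks and between jaw pads (|y| under 42 mm) it is open down to the base plate: room for fingers.
- clamp_seat (a point): Where the centre of the clamped prism comes: clamp x 0, y 0, z 45 mm; axes as the clamp's. 20 mm below it lie the tops (z 25 mm) of two steel rails, x -64 to 22, |y| 35 to 85 mm. The fixed jaw's face is 20 mm from it toward +x.
- jaw (a joint): Aluminium sliding jaw, on the robot's side; travel in m along clamp +x: 0 wide open, 0.03 stop, starts 0 to 0.008. Two pads at |y| 42 to 86, z 26 to 58 mm, faces at x = -42 mm + travel: gap = 62 mm - travel, shut on a 40 mm prism at 0.022. A bar behind the pads (x -93 to -75 mm + travel, z 26 to 58) joins them. About 3 N of friction; stays where left.
- jaw_tab (a point): Outer face (toward clamp -x) of the jaw's red push tab, an upright block 16 mm thick, 50 mm wide, z 58 to 94 mm on the jaw's bar. The point is at clamp x = -93 mm + travel, y 0, z 80 mm. Pushing it toward clamp +x shuts the jaw.
- rack: Drain rack fixed to the bench, left or right of the middle with the clamp on the other side; heading varies up to 0.35 rad. Grey base 120 (x) x 165 (y) x 10 mm, origin under its centre. Two white L-shaped saddles, 22 mm wide, at y -60 and 60 mm hold the prism along rack y, its centre at x 0, z 110 mm. Between the saddles (|y| under 49 mm) nothing stands above the base.
- prism: Grey mortar prism 40 x 160 x 40 mm, long axis y, 0.45 to 0.67 kg. Origin at the centre of its underside, z normal to that flat. It starts in the rack rolled 27 degrees about its length: its z leans from vertical toward rack -x (to the robot). The saddles cover, at their places only, its lower flat and the lower 28 mm of the flat that looks down toward rack -x.
- prism_center (a point): Centre of the prism; axes as the prism's.
- spacer: Wooden block 40 (x) x 110 (y) x 28 (z) mm, 0.09 to 0.15 kg, origin at the centre of its underside. Starts lying loose on the rails between the jaws, along them within 0.05 rad.
- jar: Glass sample jar with a blue lid, diameter 66, height 116 mm, loose, near the middle. Origin at the centre of its underside. Not to be disturbed.
- bottle: Milky square bottle with a black cap, 56 x 56 x 115 mm, loose, at the left. Origin at the centre of its underside. Not to be disturbed.
- tin: Silvery lidded sample tin, diameter 59, height 38 mm, loose, at the right. Origin at the centre of its underside. Not to be disturbed.
Things that resemble listed ones, but are neither listed nor needed, are in the scene too. Leave any purple look-alike of the spacer alone.

How it is judged:
By the outcome, as a careful person would: the job done as asked, in the order asked, and still so for the second after the job is handed in, with the robot touching nothing.
It also fails if it takes over 59 s, if anything falls off the work surface, if the arm or the gripper's body presses on something with over 40 N, if the wrist force passes 120 N, or if a joint passes its speed limit or range.

## Working session

There is one attempt and no reset: what is moved stays moved. The work goes in short steps, Python scripts to look and compute and a tool call to move; the robot and the scene stay as the last step left them, time stands still between calls to the robot, and variables do not carry over. Pictures are saved under pics/ and viewed, and the job is handed in when it is done.

Besides the shell and the picture viewer there is one more tool, called after "Call:" by a JSON object that holds its "method" and its "body", one argument or row to a line. jog_arm: Moves the arm, as the interface text tells. Its arguments: {"type":"object","properties":{"moves":{"type":"array","items":{"type":"array","items":{"type":"number"}}}},"required":["moves"]}

```bash
mkdir -p pics; ls
python3 - <<'E'
from bench import *
import cv2
o=get_obs(); print(o['time'],o['tool_pos'],o['ee_rot'],o['width'])
for n in ("side","top","wrist"):
    c=get_calibration(n)
    im=snapshot(n); cv2.imwrite(f'pics/{n}0.png',cv2.cvtColor(im,cv2.COLOR_RGB2BGR))
    print(n,c)
    if n!="wrist":
        for l in ("clamp","jaw_tab","rack","prism","spacer","jar","bottle","tin"):
            print(l,[(x['bbox'],round(x['conf'],2)) for x in look_for(l,n)][:3])
print(get_obs()['time'])
E
```

```text
pics
0.0 [ 0.22705297 -0.50058385  0.30153031] [-3.14138659e+00  2.15542416e-03 -1.14499781e+00] 0.09368115200998378
side {'camera_matrix': array([[439.15222025,   0.        , 317.4547249 ],
       [  0.        , 439.15222025, 201.65042308],
       [  0.        ,   0.        ,   1.        ]]), 'R': array([[ 0.91646357, -0.40005951, -0.00684925],
       [-0.26904109, -0.60347306, -0.75062451],
       [ 0.29616114,  0.68976275, -0.66069352]]), 't': array([-0.49610317,  0.23417994,  1.733747  ])}
clamp [([256.5, 167.6, 296.5, 198.8], 0.65), ([302.2, 245.7, 350.5, 289.8], 0.54)]
jaw_tab [([253.1, 178.0, 265.4, 180.5], 0.48)]
rack [([302.0, 243.4, 351.4, 290.9], 0.79)]
prism [([304.7, 236.0, 338.9, 265.4], 0.88), ([256.8, 146.5, 271.6, 168.8], 0.43)]
spacer [([265.1, 173.2, 289.0, 194.4], 0.59), ([296.2, 148.8, 317.3, 161.4], 0.54)]
jar []
bottle [([257.5, 146.9, 268.9, 168.7], 0.62)]
tin [([323.4, 305.3, 339.4, 326.8], 0.59)]
top {'camera_matrix': array([[448.98098687,   0.        , 324.4339615 ],
       [  0.        , 448.98098687, 205.04561489],
       [  0.        ,   0.        ,   1.
[... 451 characters left out ...]
, 187.7, 275.0, 205.9], 0.56)]
jar [([307.3, 226.2, 324.8, 242.4], 0.81)]
bottle [([202.1, 161.9, 224.5, 181.4], 0.74), ([229.7, 195.2, 276.1, 221.8], 0.42)]
tin [([414.1, 280.9, 432.3, 294.0], 0.76), ([247.0, 189.2, 272.3, 201.0], 0.66), ([352.9, 233.4, 401.5, 264.0], 0.33)]
wrist {'camera_matrix': array([[302.84691261,   0.        , 320.61130937],
       [  0.        , 302.84691261, 199.28769602],
       [  0.        ,   0.        ,   1.        ]]), 'R': array([[ 4.12866876e-01, -9.10791272e-01,  4.48933763e-04],
       [-8.72046214e-01, -3.95161189e-01,  2.88761207e-01],
       [-2.62823786e-01, -1.19611428e-01, -9.57401047e-01]]), 't': array([-0.54973564, -0.0305007 ,  0.39208323])}
0.95
```

View images.

Run:
```python
import cv2
a=cv2.imread('pics/top0.png')[100:320,170:470]; cv2.imwrite('pics/top0c.png',cv2.resize(a,None,fx=2.66,fy=2.66,interpolation=cv2.INTER_CUBIC))
a=cv2.imread('pics/side0.png')[130:340,200:460]; cv2.imwrite('pics/side0c.png',cv2.resize(a,None,fx=2.8,fy=2.8,interpolation=cv2.INTER_CUBIC))
```

```text
(no output)
```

View pics/top0c.png

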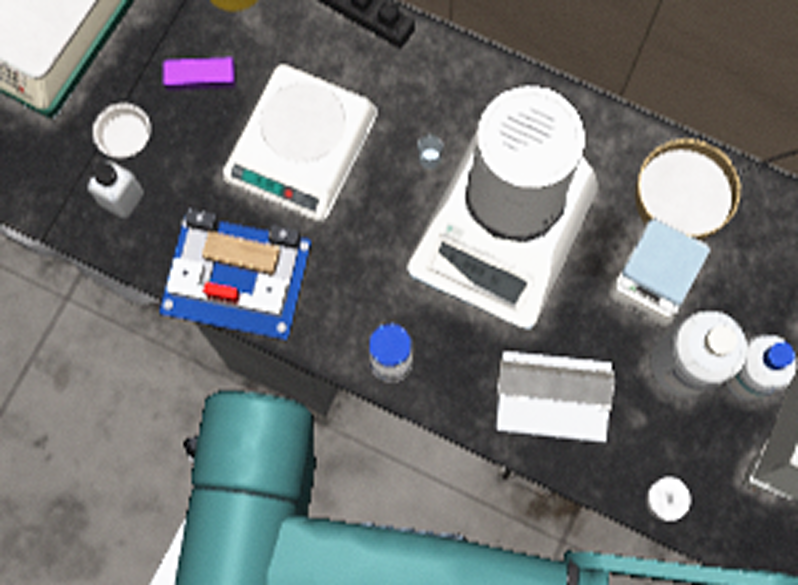

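View pics/side0c.png

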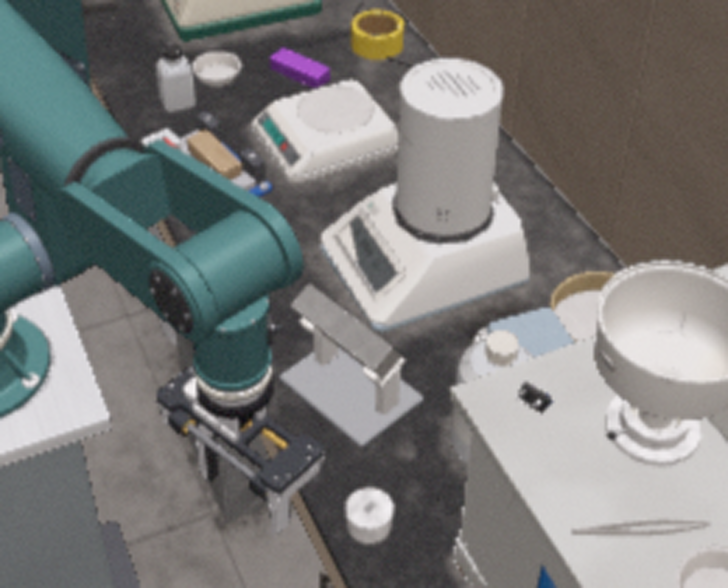

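View pics/wrist0.png

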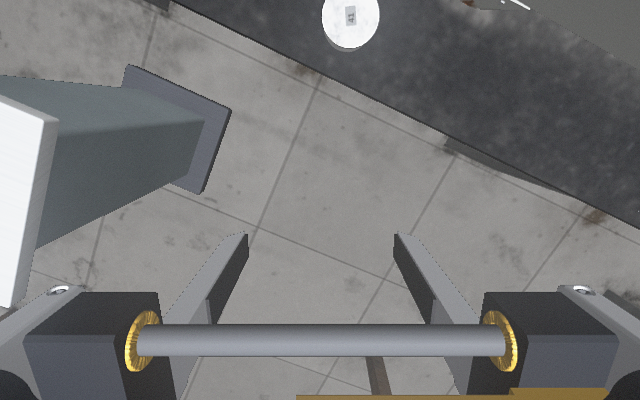

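View pics/top0.png

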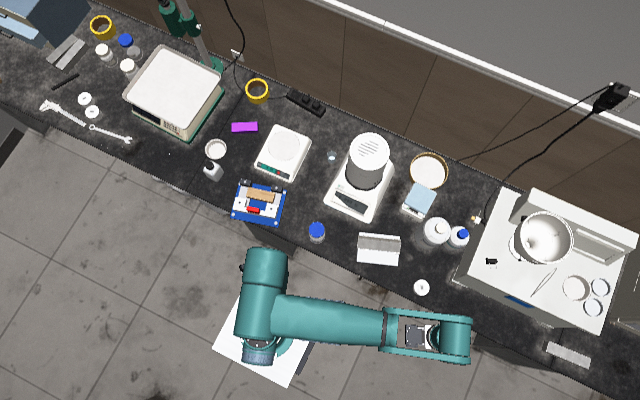

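```bash
cat > h.py <<'E'
from bench import *
import numpy as np, cv2
from scipy.spatial.transform import Rotation as Rn
from scipy.optimize import least_squares
def ray(c,uv):
    K,R,t=c['camera_matrix'],c['R'],c['t']
    d=R.T@np.linalg.solve(K,[uv[0],uv[1],1]); return -R.T@t,d
def onz(c,uv,z):
    o,d=ray(c,uv); return o+d*(z-o[2])/d[2]
def proj(c,X):
    p=(c['R']@np.atleast_2d(X).T).T+c['t']; p=(c['camera_matrix']@p.T).T; return p[:,:2]/p[:,2:]
def shot(n,name,scale=1,crop=None):
    c=get_calibration(n); im=snapshot(n)[:,:,::-1].copy()
    cv2.imwrite(f'pics/{name}_raw.png',im); np.savez(f'pics/{name}.npz',**c)
    return c,im
def load(name):
    c=dict(np.load(f'pics/{name}.npz')); return c,cv2.imread(f'pics/{name}_raw.png')
def fr(x,y,yaw,P):
    P=np.atleast_2d(P); c,s=np.cos(yaw),np.sin(yaw)
    return np.c_[x+c*P[:,0]-s*P[:,1],y+s*P[:,0]+c*P[:,1],P[:,2]]
E
python3 - <<'E'
from h import *
c=get_calibration('top')
f=lambda u,v:(170+u/2.66,100+v/2.66)
for n,uv,z in [('clampBL',(163,312),.012),('clampBR',(288,335),.012),('clampTR',(309,240),.012),('tabL',(205,290),.094),('tabR',(238,295),.094),
 ('jar',(391,342),.116),('bottle',(105,178),.115),('tin',(669,498),.038),('rackBL',(497,430),.01),('rackBR',(607,440),.01),('prTL',(503,355),.125),('prTR',(612,360),.125),('purple',(198,72),.03),('scaleNL',(228,170),.03),('scaleNR',(322,215),.03),('bigL',(412,270),.04),('bigR',(530,325),.04)]:
    print(n,np.round(onz(c,f(*uv),z),3))
E
```

```text
clampBL [0.323 0.331 0.012]
clampBR [0.374 0.146 0.012]
clampTR [0.52  0.185 0.012]
tabL [0.368 0.268 0.094]
tabR [0.383 0.222 0.094]
jar [ 0.413 -0.009  0.116]
bottle [0.45  0.474 0.115]
tin [ 0.397 -0.457  0.038]
rackBL [ 0.383 -0.196  0.01 ]
rackBR [ 0.44  -0.347  0.01 ]
prTL [ 0.463 -0.159  0.125]
prTR [ 0.523 -0.298  0.125]
purple [0.685 0.465 0.03 ]
scaleNL [0.562 0.345 0.03 ]
scaleNR [0.56  0.182 0.03 ]
bigL [0.54  0.019 0.04 ]
bigR [ 0.54  -0.174  0.04 ]
```

Call:
{"method": "jog_arm", "body": {
  "moves": [
    [0,0,0.18,20,31,6,94],
    [0,0,0.18,20,31,6,94],
    [0,0,0.18,20,31,6,94],
    [0,0,0.18,20,31,6,94],
    [0,0,0.18,20,31,6,94],
    [0,0,0.18,20,31,6,94],
    [0,0,0.18,20,31,6,94],
    [0,0,0.18,20,31,6,94],
    [0,0,0,0,0,0,94]
  ]
}}

```text
time: 2.08
tool_pos: [0.3881, -0.2515, 0.3515]
ee_rot: [3.14, -0.001, 0.298]
wrist_force: [0.0, -0.4, -0.1]
width: 0.0938
```

Run:
```python
from h import *
o=get_obs(); print(o['time'],o['tool_pos'],o['ee_rot'],o['width'],o['wrist_force'])
c,im=shot('wrist','w1'); print('cam',-c['R'].T@c['t'])
Rt=Rn.from_euler('xyz',o['ee_rot']).as_matrix(); print('cam in tool',Rt.T@(-c['R'].T@c['t']-o['tool_pos']))
for l in ('rack','prism','jar','tin'): print(l,[(x['bbox'],round(x['conf'],2)) for x in look_for(l,'wrist')][:2])
```

```text
2.075 [ 0.38809414 -0.2514829   0.35154844] [ 3.14022742e+00 -1.19471831e-03  2.98129885e-01] 0.09379446903751947 [ 0.0257768  -0.40660172 -0.07869873]
cam [ 0.36227057 -0.17041803  0.433142  ]
cam in tool [-0.00077551 -0.08496266 -0.08171062]
rack [([329.6, 124.9, 416.6, 259.9], 0.98)]
prism [([365.0, 117.1, 413.8, 268.0], 0.62), ([265.3, 275.9, 307.8, 316.0], 0.62)]
jar [([366.3, 0.0, 421.7, 19.4], 0.6)]
tin [([266.3, 275.4, 304.2, 317.9], 0.8)]
```

View pics/w1_raw.png

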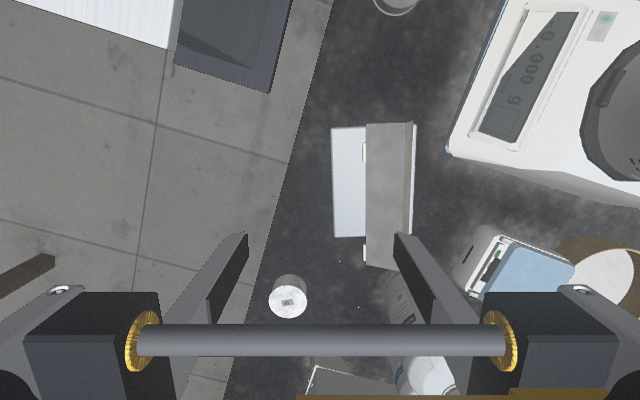

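Run:
```python
from h import *
c,im=load('w1'); cv2.imwrite('pics/w1c.png',cv2.resize(im[110:280,310:450],None,fx=3.5*1,fy=3.5,interpolation=cv2.INTER_CUBIC))
```

```text
(no output)
```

View pics/w1c.png

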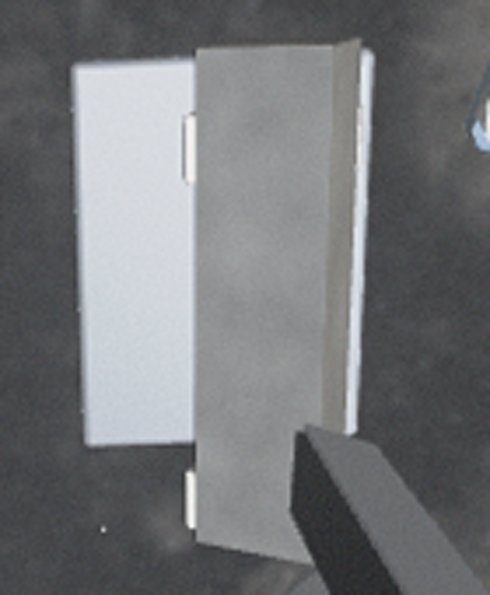

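```bash
cat > rack.py <<'E'
from h import *
c,im=load('w1')
uv=np.array([(331.1,128.3),(334.6,237.1),(416.6,124.9),(411.7,233.7),(366.3,123.7),(366.3,265.1),(405.4,122.6),(412.9,121.4)])
def P(s): 
    return np.array([(-.06,.0825,.01),(-.06,-.0825,.01),(.06,.0825,.01),(.06,-.0825,.01),(-.0269,.08+s,.1187),(-.0269,-.08+s,.1187),(.0087,.08+s,.1369),(.0269,.08+s,.1013)])
f=lambda p:(proj(c,fr(p[0],p[1],p[2],P(p[3])))-uv).ravel()
r=least_squares(f,[.47,-.25,.35,0],x_scale=[.01,.01,.01,.01]);print(r.x);print(np.round(r.fun.reshape(-1,2),1))
E
python3 rack.py
```

```text
[ 0.46666412 -0.24915755  0.34344167  0.01132676]
[[-1.4 -0.8]
 [-0.9  1.6]
 [ 1.5 -1.6]
 [ 1.1  1.6]
 [-0.9  0.1]
 [-0.5  0.3]
 [ 0.3  0.5]
 [ 0.9 -0.8]]
```

```bash
cat >> rack.py <<'E'
print('prism only')
f2=lambda p:np.r_[(proj(c,fr(p[0],p[1],p[2],P(0)[4:]+[0,0,p[3]]))-uv[4:]).ravel()]
r=least_squares(f2,[.47,-.25,.35,0],x_scale=[.01,.01,.01,.01]);print(r.x);print(np.round(r.fun.reshape(-1,2),1))
f3=lambda p:np.r_[(proj(c,fr(p[0],p[1],p[2],P(0)[4:]))-uv[4:]).ravel()]
r=least_squares(f3,[.47,-.25,.35],x_scale=[.01,.01,.01]);print(r.x);print(np.round(r.fun.reshape(-1,2),1))
f4=lambda p:np.r_[(proj(c,fr(p[0],p[1],p[2],P(0)[:4]+[0,0,p[3]]))-uv[:4]).ravel()]
r=least_squares(f4,[.47,-.25,.35,0],x_scale=[.01,.01,.01,.01]);print('base',r.x);print(np.round(r.fun.reshape(-1,2),1))
f5=lambda p:np.r_[(proj(c,fr(p[0],p[1],p[2],P(0)[:4]))-uv[:4]).ravel()]
r=least_squares(f5,[.47,-.25,.35],x_scale=[.01,.01,.01]);print('base',r.x)
E
python3 rack.py
```

```text
[ 0.46666412 -0.24915755  0.34344167  0.01132676]
[[-1.4 -0.8]
 [-0.9  1.6]
 [ 1.5 -1.6]
 [ 1.1  1.6]
 [-0.9  0.1]
 [-0.5  0.3]
 [ 0.3  0.5]
 [ 0.9 -0.8]]
prism only
[ 0.46347595 -0.23853957  0.34551347 -0.00189673]
[[-0.7  0.3]
 [-0.1 -0.3]
 [ 0.1  0.6]
 [ 0.7 -0.7]]
[ 0.46301128 -0.23843023  0.34586125]
[[-0.9  0.2]
 [-0.2  0.3]
 [ 0.2  0.4]
 [ 0.9 -0.9]]
base [ 0.46927038 -0.25085487  0.34153053 -0.01179472]
[[-0.1  0.3]
 [-0.1 -0.2]
 [ 0.2 -0.1]
 [-0.   0. ]]
base [ 0.46655007 -0.24919248  0.34192356]
```

```bash
cat > s.py <<'E'
from h import *
c,im=load('w1')
def lip(y): return [(-.0215,y,.108),(-.0245,y,.1065)]
for nm,p in (('base',(.4666,-.2492,.342)),('prism',(.463,-.2384,.3459))):
    for y in (.071,.049,-.049,-.071): print(nm,y,np.round((proj(c,fr(*p,lip(y)))-[310,110])*3.5,0).tolist())
E
python3 s.py
python3 - <<'E'
from h import *
c,im=load('w1'); cv2.imwrite('pics/w1d.png',cv2.resize(im[135:265,355:375],None,fx=6,fy=6*.75,interpolation=cv2.INTER_NEAREST))
E
```

```text
base 0.071 [[207.0, 115.0], [196.0, 114.0]]
base 0.049 [[207.0, 186.0], [196.0, 186.0]]
base -0.049 [[206.0, 475.0], [197.0, 473.0]]
base -0.071 [[206.0, 534.0], [197.0, 532.0]]
prism 0.071 [[207.0, 77.0], [196.0, 77.0]]
prism 0.049 [[207.0, 150.0], [197.0, 150.0]]
prism -0.049 [[207.0, 444.0], [198.0, 443.0]]
prism -0.071 [[208.0, 504.0], [198.0, 502.0]]
```

View pics/w1d.png

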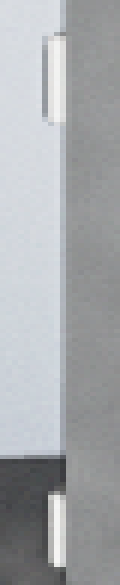

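Call:
{"method": "jog_arm", "body": {
  "moves": [
    [0,0,0,6,52,0,94],
    [0,0,0,6,52,0,94],
    [0,0,0,6,52,0,94],
    [0,0,0,6,52,0,94],
    [0,0,0,6,52,0,94],
    [0,0,0,6,52,0,94],
    [0,0,0,6,52,-10,94],
    [0,0,0,6,52,-10,94],
    [0,0,-0.02,0,0,0,94]
  ]
}}

```text
time: 3.45
tool_pos: [0.435, 0.1649, 0.329]
ee_rot: [-3.141, 0.003, 0.278]
wrist_force: [-0.5, -0.7, 0.5]
width: 0.0943
```

Run:
```python
from h import *
o=get_obs(); print(o['time'],o['tool_pos'],o['ee_rot'],o['width'],o['wrist_force'])
c,im=shot('wrist','w2')
for l in ('clamp','spacer','jaw_tab','bottle'): print(l,[(x['bbox'],round(x['conf'],2)) for x in look_for(l,'wrist')][:2])
```

```text
3.45 [0.43496955 0.16489467 0.32896639] [-3.14102847  0.00325802  0.27759977] 0.09428808708768363 [-0.54221475 -0.66918344  0.52114635]
clamp [([270.1, 4.9, 411.7, 177.5], 0.67)]
spacer [([335.1, 48.6, 381.6, 152.7], 0.78), ([585.5, 0.0, 640.0, 39.2], 0.77)]
jaw_tab [([284.3, 6.5, 339.1, 170.9], 0.84)]
bottle []
```

View pics/w2_raw.png

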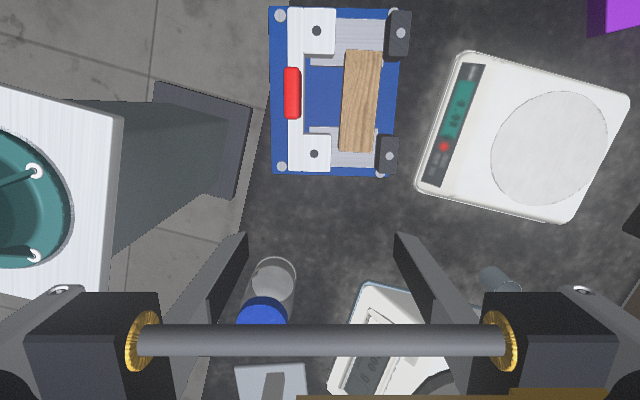

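Run:
```python
from h import *
c,im=load('w2'); cv2.imwrite('pics/w2c.png',cv2.resize(im[0:185,260:420],None,fx=3.2,fy=3.2,interpolation=cv2.INTER_CUBIC))
```

```text
(no output)
```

View pics/w2c.png

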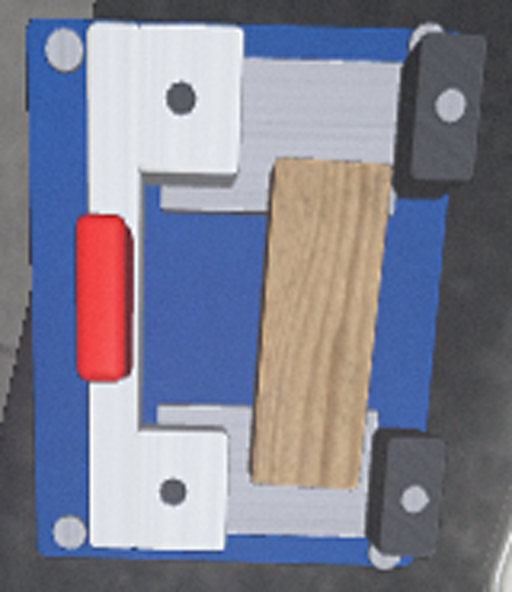

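```bash
cat > cl.py <<'E'
from h import *
c,im=load('w2')
D=[((28,20),(-115,100,12),0),((38,555),(-115,-100,12),0),((420,35),(20,86,58),0),((487,37),(42,86,58),0),((472,182),(42,42,58),0),((413,178),(20,42,58),0),((378,430),(20,-42,58),0),((443,435),(42,-42,58),0),((434,556),(42,-86,58),0),((371,550),(20,-86,58),0),
((242,28),(-42,86,58),1),((240,174),(-42,42,58),1),((226,432),(-42,-42,58),1),((225,549),(-42,-86,58),1),((88,25),(-93,86,58),1),((90,545),(-93,-86,58),1),((77,215),(-93,25,94),1),((77,382),(-93,-25,94),1),((160,212),(-64,35,25),0),((157,405),(-64,-35,25),0)]
uv=np.array([np.array(d[0])/3.2+[260,0] for d in D]); X=np.array([d[1] for d in D])/1e3; m=np.array([d[2] for d in D])
def f(p):
    Y=X.copy(); Y[:,0]+=m*p[3]; return (proj(c,fr(p[0],p[1],p[2],Y))-uv).ravel()
r=least_squares(f,[.46,.265,.27,.004],x_scale=.01,loss='soft_l1');p=r.x;print(p);print(np.round(f(p).reshape(-1,2),1).tolist())
s=np.array([(276,158),(391,164),(358,488),(251,485)])/3.2+[260,0]
S=np.array([(-20,55,53),(20,55,53),(20,-55,53),(-20,-55,53)])/1e3
r=least_squares(lambda q:(proj(c,fr(q[0],q[1],q[2],S))-s).ravel(),[.46,.26,.27],x_scale=.01);print('spacer',r.x,np.round(r.fun.reshape(-1,2),1).tolist())
E
python3 cl.py
```

```text
[0.45497487 0.27048607 0.24975514 0.00652204]
[[-2.2, -1.9], [-1.8, 1.1], [-0.1, -1.7], [0.5, -1.6], [0.4, 0.1], [-1.8, 0.7], [2.4, 2.2], [1.3, 1.2], [0.3, 1.1], [1.5, 2.4], [1.3, -1.1], [0.1, 0.4], [1.5, 0.2], [0.4, 1.4], [-0.5, -1.7], [-0.5, 1.5], [-0.9, -1.0], [-0.5, 0.4], [-0.6, -0.9], [-0.6, -0.0]]
spacer [0.45098607 0.26261788 0.22335756] [[-0.7, -0.5], [0.5, -0.2], [0.3, 0.9], [-0.1, -0.0]]
```

```bash
cat >> cl.py <<'E'
def f6(p):
    Y=X.copy(); Y[:,0]+=m*p[3]; Z=fr(p[0],p[1],p[2],Y); Z[:,2]+=p[4]; return (proj(c,Z)-uv).ravel()
r=least_squares(f6,[.46,.265,.27,.004,0],x_scale=.01,loss='soft_l1');p=r.x;print(p);print(np.round(f6(p).reshape(-1,2),1).tolist())
r=least_squares(lambda q:(proj(c,fr(q[0],q[1],q[2],S)+[0,0,q[3]])-s).ravel(),[.46,.26,.27,0],x_scale=.01);print('spacer',r.x)
for z in (0.025,.012): 
  pass
p=r.x
E
python3 cl.py|tail -3
python3 - <<'E'
from h import *
import os
c,im=load('w2')
a=cv2.resize(im[0:185,260:420],None,fx=3.2,fy=3.2,interpolation=cv2.INTER_CUBIC)
p=(.455,.2705,.25);t=.0065
def box(x0,x1,y0,y1,z,col):
    P=np.array([(x0,y0,z),(x1,y0,z),(x1,y1,z),(x0,y1,z)])/1e3
    q=((proj(c,fr(*p,P))-[260,0]+.5)*3.2-.5).astype(int); cv2.polylines(a,[q],True,col,1)
for s in (1,-1):
    box(20,42,s*42,s*86,58,(0,255,255)); box(-93+6.5,-42+6.5,s*42,s*86,58,(0,255,0)); box(-64,22,s*35,s*85,25,(255,255,0))
box(-115,45,-100,100,12,(255,0,255)); box(-93+6.5,-77+6.5,-25,25,94,(255,255,255))
cv2.imwrite('pics/w2o.png',a)
E
```

```text
[ 0.45579873  0.27120184  0.25015189  0.00519467 -0.00673418]
[[-0.4, -0.4], [-0.2, -0.2], [-0.6, -0.2], [-0.4, -0.2], [-0.4, 0.6], [-2.2, 1.2], [2.2, 1.3], [0.8, 0.2], [-0.1, -0.5], [1.4, 0.9], [0.6, 0.4], [-0.4, 1.0], [1.0, -0.7], [-0.1, -0.1], [-0.2, -0.1], [-0.2, -0.0], [-0.4, -0.6], [-0.0, -0.3], [0.4, -0.6], [0.4, -0.7]]
spacer [ 0.45134196  0.26287025  0.22313014 -0.00343331]
```

View pics/w2o.png

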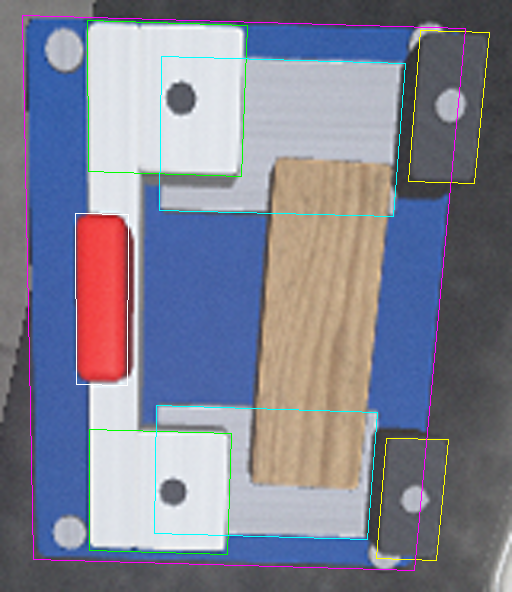

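Call:
{"method": "jog_arm", "body": {
  "moves": [
    [0,0,-0.027,8,49,-15,70],
    [0,0,-0.027,8,49,-15,70],
    [0,0,0,0,0,-40,70],
    [0,0,0,0,0,-50,70],
    [0,0,0,0,0,-40,70],
    [0,0,0,0,0,-20,70],
    [0,0,0,0,0,0,70]
  ]
}}

```text
time: 4.58
tool_pos: [0.4507, 0.2594, 0.1491]
ee_rot: [3.141, 0.004, 0.219]
wrist_force: [0.5, -0.2, 0.6]
width: 0.0699
```

Run:
```python
from h import *
o=get_obs(); print(o['time'],o['tool_pos'],o['ee_rot'],o['width'],o['wrist_force'])
c,im=shot('wrist','w3')
```

```text
4.575 [0.45071869 0.25938458 0.14913158] [3.14063259 0.00370197 0.21869869] 0.0699357175457035 [ 0.5155724 -0.2428279  0.5769768]
```

View pics/w3_raw.png

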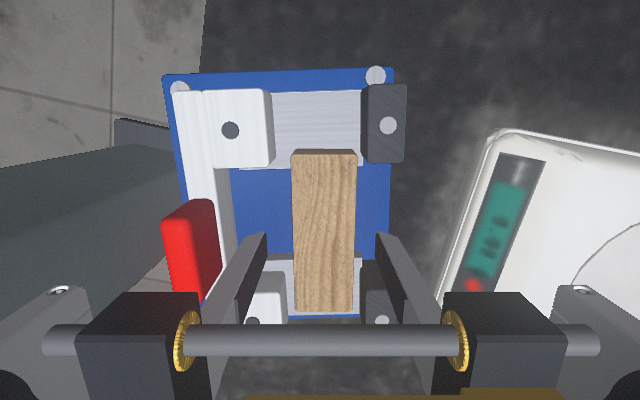

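Call:
{"method": "jog_arm", "body": {
  "moves": [
    [0,0,0,0,2,-20,70],
    [0,0,0,0,1,-8,70],
    [0,0,0,0,0,0,20],
    [0,0,0,0,0,0,20],
    [0,0,0,0,0,0,20],
    [0,0,0,0,0,0,20]
  ]
}}

```text
time: 5.38
tool_pos: [0.4515, 0.2642, 0.1235]
ee_rot: [-3.141, -0.001, 0.221]
wrist_force: [-1.0, 0.1, 2.1]
width: 0.0399
```

Call:
{"method": "jog_arm", "body": {
  "moves": [
    [0,0,0,0,0,15,20],
    [0,0,0,0,0,35,20],
    [0,0,0,0,0,50,20],
    [0,0,-0.18,5,-24,10,20],
    [0,0,-0.18,5,-24,0,20],
    [0,0,-0.18,5,-24,0,20],
    [0,0,-0.18,5,-24,0,20],
    [0,0,-0.18,5,-24,0,20],
    [0,0,-0.18,5,-24,0,20],
    [0,0,-0.18,5,-24,0,20],
    [0,0,-0.18,5,-24,0,20],
    [0,0,0,0,0,0,20]
  ]
}}

```text
time: 6.88
tool_pos: [0.4914, 0.071, 0.2334]
ee_rot: [-3.141, -0.0, -1.22]
wrist_force: [0.6, 0.0, -1.2]
width: 0.04
```

Run:
```python
from h import *
o=get_obs(); print(o['time'],o['tool_pos'],o['ee_rot'],o['width'],o['wrist_force'])
c,im=shot('wrist','w4')
c,im=shot('top','t4');cv2.imwrite('pics/t4c.png',cv2.resize(im[100:320,170:470],None,fx=2.66,fy=2.66))
```

```text
6.875 [0.49137443 0.07098863 0.23338845] [-3.14108405e+00 -3.90228637e-04 -1.22027698e+00] 0.03999917443875725 [ 0.56415476  0.00623467 -1.21339456]
```

View pics/w4_raw.png

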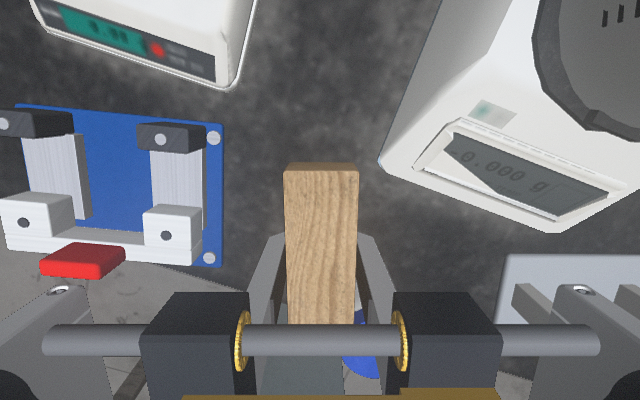

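View pics/t4c.png

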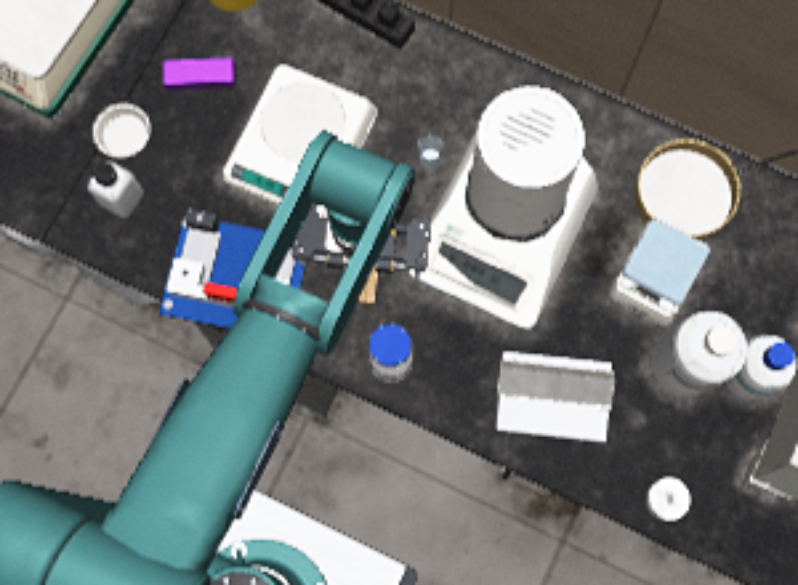

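Run:
```python
from h import *
c,im=load('w4'); cv2.imwrite('pics/w4c.png',cv2.resize(im[0:260,340:640],None,fx=2.6,fy=2.3,interpolation=cv2.INTER_CUBIC))
for z in (0,.02,.05): print(z,onz(c,(379,162),z),onz(c,(557,232),z))
ct=get_calibration('top');f=lambda u,v:(170+u/2.66,100+v/2.66)
for z in (0,.02,.05): print(z,onz(ct,f(409,268),z),onz(ct,f(530,327),z))
```

```text
0 [0.54028028 0.02392581 0.        ] [ 0.53601489 -0.19533291  0.        ]
0.02 [0.54216526 0.02876279 0.02      ] [ 0.53817055 -0.17658173  0.02      ]
0.05 [0.54499273 0.03601826 0.05      ] [ 0.54140404 -0.14845494  0.05      ]
0 [0.550572   0.02971334 0.        ] [ 0.54749409 -0.17525818  0.        ]
0.02 [0.54553567 0.02729196 0.02      ] [ 0.5424927  -0.17535248  0.02      ]
0.05 [0.53798118 0.02365989 0.05      ] [ 0.53499062 -0.17549392  0.05      ]
```

View pics/w4c.png

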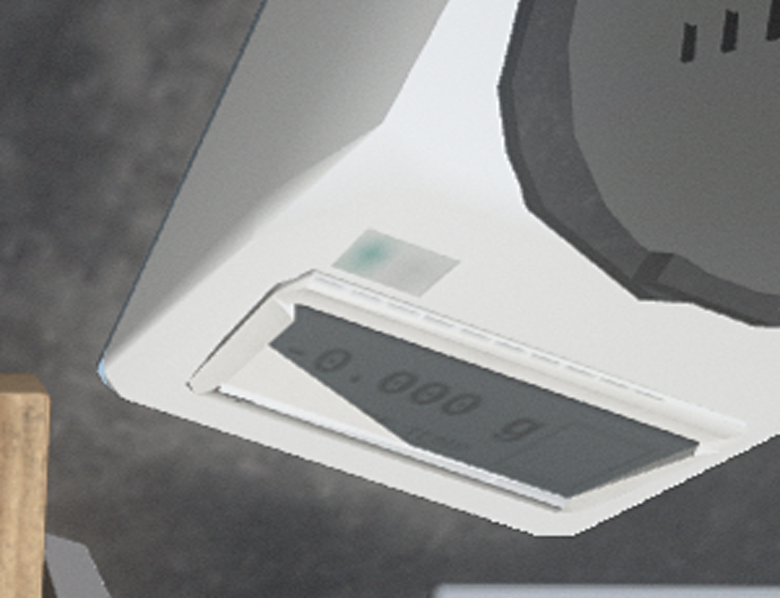

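Call:
{"method": "jog_arm", "body": {
  "moves": [
    [0,0,0,-4,6,-15,20],
    [0,0,0,-4,6,-30,20],
    [0,0,0,0,0,-40,20],
    [0,0,0,0,0,-30,20],
    [0,0,0,0,0,-10,20],
    [0,0,0,0,0,-4,20],
    [0,0,0,0,0,-2,20],
    [0,0,0,0,0,0,20]
  ]
}}

```text
time: 7.98
tool_pos: [0.4838, 0.0842, 0.1028]
ee_rot: [-3.14, -0.001, -1.219]
wrist_force: [-1.1, 0.5, -1.0]
width: 0.0395
```

Call:
{"method": "jog_arm", "body": {
  "moves": [
    [0,0,0,0,0,-2,20],
    [0,0,0,0,0,-1,20],
    [0,0,0,0,0,-1,20],
    [0,0,0,0,0,0,20]
  ]
}}

```text
time: 8.48
tool_pos: [0.4834, 0.0841, 0.0985]
ee_rot: [-3.141, -0.0, -1.219]
wrist_force: [-2.5, -0.5, 5.0]
width: 0.0397
```

Call:
{"method": "jog_arm", "body": {
  "moves": [
    [0,0,0,0,0,0,60],
    [0,0,0,0,0,0,60],
    [0,0,0,0,0,10,60],
    [0,0,0,0,0,40,60],
    [0,0,0,0,0,60,60],
    [0,0,0.16,0,0,52,60],
    [0,0,0.18,-10,-38,0,75]
  ]
}}

```text
time: 9.35
tool_pos: [0.4756, 0.047, 0.2664]
ee_rot: [-3.132, -0.008, -0.869]
wrist_force: [1.0, -1.3, -0.7]
width: 0.067
```

Run:
```python
from h import *
o=get_obs(); print(o['time'],o['tool_pos'],o['ee_rot'],o['width'],o['wrist_force'])
c,im=shot('wrist','w5')
```

```text
9.35 [0.47555284 0.04698733 0.26637096] [-3.13166856 -0.00799338 -0.86934305] 0.06704482008608235 [ 0.97624282 -1.31967615 -0.70340158]
```

View pics/w5_raw.png

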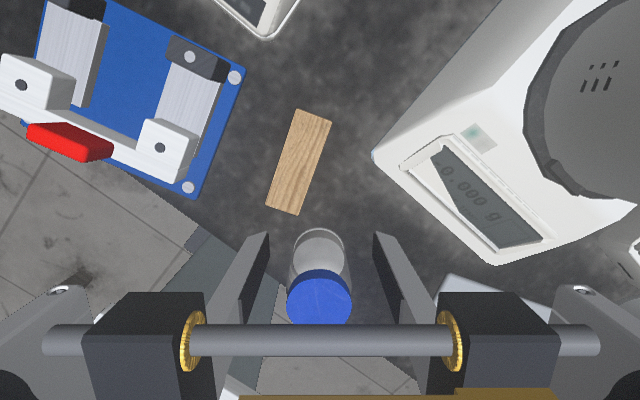

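Call:
{"method": "jog_arm", "body": {
  "moves": [
    [0,0,0.173,-12,-44,0,75],
    [0,0,0.173,-12,-44,0,75],
    [0,0,0.173,-12,-44,0,75],
    [0,0,0.173,-12,-44,0,75],
    [0,0,0.173,-12,-45,0,75],
    [0,0,0.173,-12,-45,0,75],
    [0,0,0.173,-12,-45,0,75],
    [0.053,-0.148,0,0,0,0,75],
    [0.053,-0.148,0,0,0,0,75],
    [0.053,-0.148,0,0,0,0,75],
    [0,0,0,0,0,0,75]
  ]
}}

```text
time: 10.78
tool_pos: [0.3877, -0.265, 0.2589]
ee_rot: [-3.133, -0.47, 0.324]
wrist_force: [-0.4, 0.5, -1.1]
width: 0.0751
```

Run:
```python
from h import *
o=get_obs(); print(o['time'],o['tool_pos'],o['ee_rot'],o['width'],o['wrist_force'])
c,im=shot('wrist','w6')
Rd=(Rn.from_euler('z',.345)*Rn.from_euler('y',-.471)*Rn.from_euler('x',np.pi))
print('rotvec to go',(Rd*Rn.from_euler('xyz',o['ee_rot']).inv()).as_rotvec())
tz=Rd.as_matrix()[:,2]; C=np.array([.463,-.2385,.110])
for b in (.09,.0,): print(b,(C-(.078+b)*tz-o['tool_pos'])*1e3,tz)
a=im.copy()
s,cc=np.sin(.471),np.cos(.471)
for e in (1,-1):
  P=[]
  for dx,dz in ((-.02,.02),(.02,.02),(.02,-.02),(-.02,-.02)): P.append((dx*cc-dz*s, e*.08, dx*s+dz*cc))
  P=np.array(P); W=fr(C[0],C[1],.345,P); W[:,2]+=C[2]
  q=proj(c,W); cv2.polylines(a,[q.round().astype(int)],True,(0,255,0),1)
cv2.imwrite('pics/w6o.png',a)
```

```text
10.775 [ 0.3877491  -0.2649603   0.25893183] [-3.13252007 -0.4698089   0.32365919] 0.07506756170495606 [-0.37234416  0.5385211  -1.13457651]
rotvec to go [-0.00724863 -0.00377888  0.01722858]
0.09 [3.50835201 0.67799532 0.77548618] [ 0.42703899  0.15346609 -0.89111496]
0.0 [ 41.94186073  14.48994304 -79.42485987] [ 0.42703899  0.15346609 -0.89111496]
```

View pics/w6o.png

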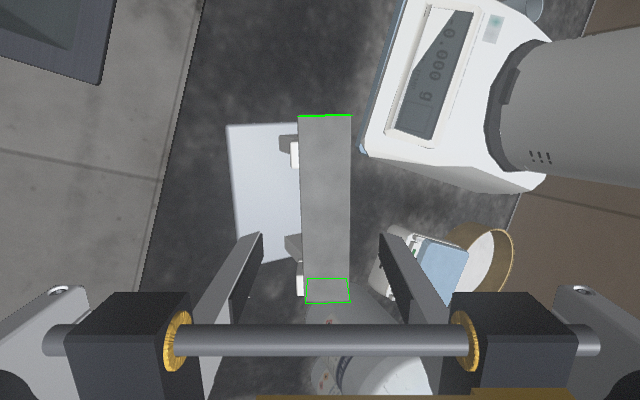

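Call:
{"method": "jog_arm", "body": {
  "moves": [
    [-0.007,-0.004,0.017,11,4,-15,75],
    [0,0,0,13,4,-27,75],
    [0,0,0,10,3,-21,75],
    [0,0,0,5,2,-10,75],
    [0,0,0,2,1,-4,75],
    [0,0,0,0,0,0,75]
  ]
}}

```text
time: 11.58
tool_pos: [0.4307, -0.2505, 0.1832]
ee_rot: [3.139, -0.473, 0.351]
wrist_force: [0.2, -0.4, -0.9]
width: 0.075
```

Run:
```python
from h import *
o=get_obs(); print(o['time'],o['tool_pos'],o['ee_rot'],o['width'],o['wrist_force'])
c,im=shot('wrist','w7')
Rt=Rn.from_euler('xyz',o['ee_rot']).as_matrix(); C=np.array([.463,-.2385,.110])
print('prism centre in tool',Rt.T@(C-o['tool_pos']))
```

```text
11.575 [ 0.43065157 -0.25052933  0.18324321] [ 3.13874477 -0.47295672  0.35081443] 0.07498430352113845 [ 0.21776952 -0.35085901 -0.87600192]
prism centre in tool [-0.00264012 -0.00041017  0.08092315]
```

View pics/w7_raw.png

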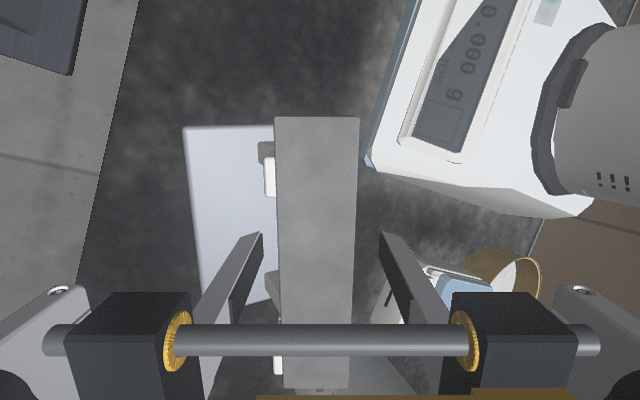

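Call:
{"method": "jog_arm", "body": {
  "moves": [
    [0,0,0,-1.5,-0.5,-2,75],
    [0,0,0,0,0,0,30],
    [0,0,0,0,0,0,30],
    [0,0,0,0,0,0,30],
    [0,0,0,0,0,0,30],
    [0,0,0,0,0,0,30]
  ]
}}

```text
time: 12.38
tool_pos: [0.429, -0.251, 0.1809]
ee_rot: [3.139, -0.474, 0.35]
wrist_force: [0.9, 0.5, -0.5]
width: 0.0393
```

Call:
{"method": "jog_arm", "body": {
  "moves": [
    [0,0,0,-2,-1,5,30],
    [0,0,0,-5,-2,11,30],
    [0,0,0,-8,-3,18,30],
    [0,0,0,-8,-3,30,30],
    [0,0,0,0,0,40,30],
    [0,0,0,0,0,0,30]
  ]
}}

```text
time: 13.12
tool_pos: [0.406, -0.2612, 0.2875]
ee_rot: [3.132, -0.474, 0.353]
wrist_force: [-0.4, 0.4, -4.7]
width: 0.0395
```

Run:
```python
from h import *
o=get_obs(); print(o['time'],o['tool_pos'],o['ee_rot'],o['width'],o['wrist_force'],o['wrist_torque'])
c,im=shot('wrist','w8')
```

```text
13.125 [ 0.40596284 -0.26116623  0.28746634] [ 3.13246896 -0.4735557   0.35277402] 0.039487152361627406 [-0.42615204  0.39972562 -4.70403118] [-0.22058409  0.39572878  0.01662706]
```

View pics/w8_raw.png

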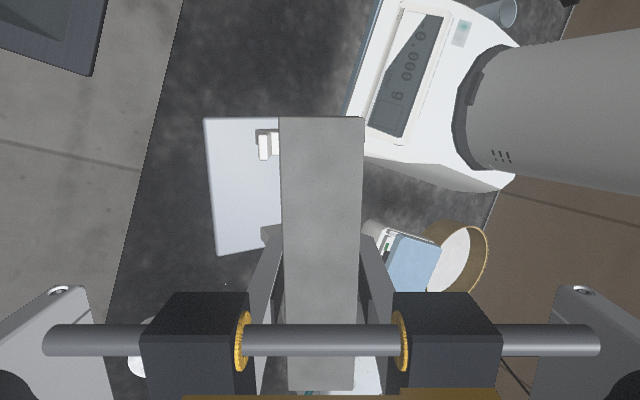

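Run:
```python
from h import *
o=get_obs()
c,im=load('w8'); cv2.imwrite('pics/w8c.png',cv2.resize(im[100:400,260:385],None,fx=4,fy=2,interpolation=cv2.INTER_CUBIC))
Rt=Rn.from_euler('xyz',o['ee_rot']).as_matrix()
np.savez('pics/tool8.npz',R=Rt,t=o['tool_pos'])
uv=np.array([(279.5,117),(363.5,117),(353.5,390),(288,390)])
# tool frame: prism x = tool x, prism y = -tool y, prism z=-tool z; top face corners
def W(p):
    P=np.array([(-.02,.08),(.02,.08),(.02,-.08),(-.02,-.08)])
    cs,s=np.cos(p[2]),np.sin(p[2])
    Q=np.c_[p[0]+cs*P[:,0]-s*P[:,1],-(p[1]+s*P[:,0]+cs*P[:,1]),p[3]-P[:,1]*0+p[4]*P[:,1]]
    return Q@Rt.T+o['tool_pos']
r=least_squares(lambda p:(proj(c,W(p))-uv).ravel(),[0,0,0,.058,0],x_scale=.01)
print(r.x,np.round(r.fun,1))
```

```text
[ 0.00121766 -0.00045771 -0.00032021  0.06163842  0.04604197] [-0.  -0.1 -0.   0.1  0.2 -0.  -0.1 -0. ]
```

View pics/w8c.png

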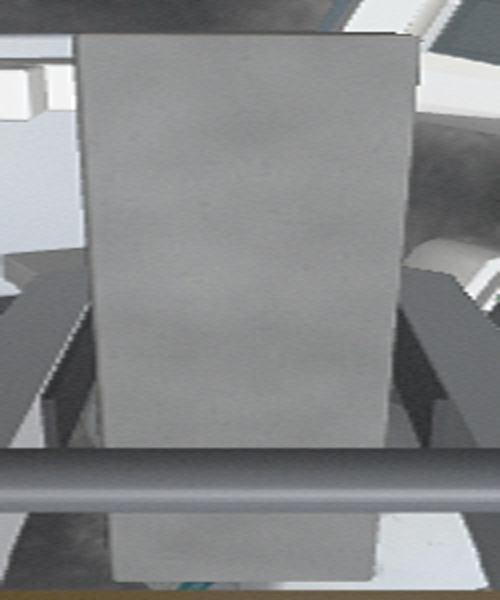

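Run:
```python
from h import *
c,im=load('w3'); cv2.imwrite('pics/w3c.png',cv2.resize(im[60:330,155:415],None,fx=3,fy=2.2,interpolation=cv2.INTER_CUBIC))
a=im[60:330,155:415]; a=cv2.resize(a,None,fx=3,fy=2.2,interpolation=cv2.INTER_CUBIC)
for nm,p,t,col in (('A',(.4555,.2710,.250),5.5,(0,255,0)),):
  def box(x0,x1,y0,y1,z):
    P=np.array([(x0,y0,z),(x1,y0,z),(x1,y1,z),(x0,y1,z)])/1e3
    q=(((proj(c,fr(*p,P))-[155,60]+.5)*[3,2.2]-.5)).astype(int); cv2.polylines(a,[q],True,col,1)
  for s in (1,-1):
    box(20,42,s*42,s*86,58); box(-93+t,-42+t,s*42,s*86,58); box(-64,22,s*35,s*85,25)
  box(-115,45,-100,100,12); box(-93+t,-77+t,-25,25,94)
cv2.imwrite('pics/w3o.png',a)
```

```text
(no output)
```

View pics/w3o.png

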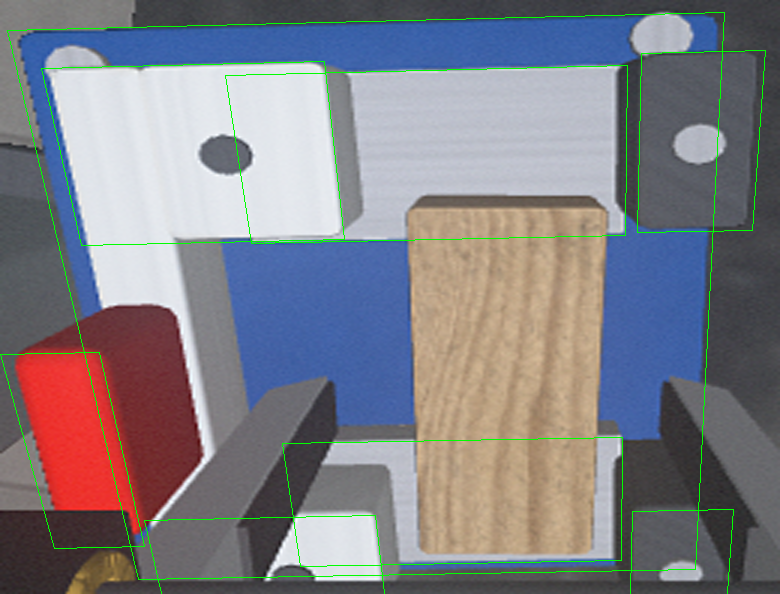

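View pics/w3c.png

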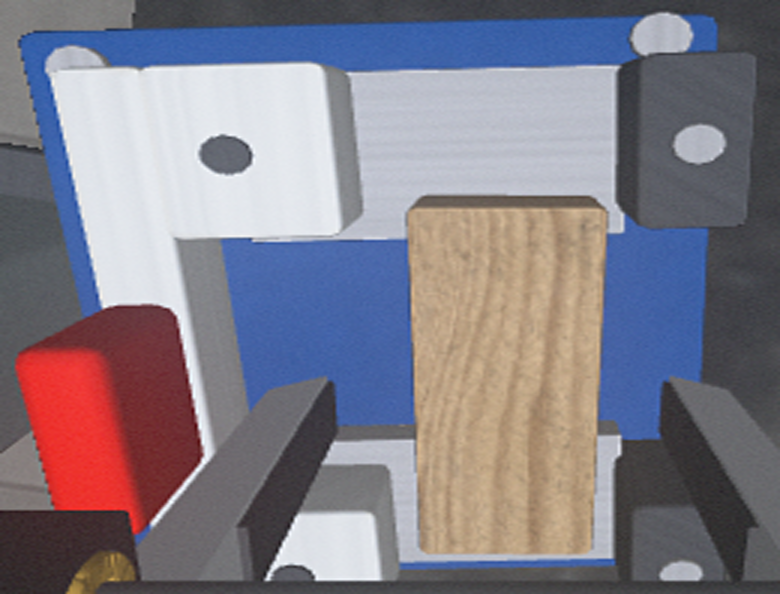

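Run:
```python
from h import *
ct=get_calibration('top');cs=get_calibration('side');f=lambda u,v:(170+u/2.66,100+v/2.66);g=lambda u,v:(200+u/2.8,130+v/2.8)
for z in (.15,.2,.25,.3): print(z,onz(ct,f(530,135),z),onz(cs,g(452,98),z), 'near edge',onz(ct,f(520,187),z))
```

```text
0.15 [ 0.76880378 -0.05821541  0.15      ] [0.80466733 0.11249021 0.15      ] near edge [ 0.69018574 -0.07829975  0.15      ]
0.2 [ 0.74827049 -0.06210432  0.2       ] [0.77039643 0.05402792 0.2       ] near edge [ 0.67209155 -0.08156555  0.2       ]
0.25 [ 0.72773719 -0.06599323  0.25      ] [ 0.73612553 -0.00443436  0.25      ] near edge [ 0.65399737 -0.08483134  0.25      ]
0.3 [ 0.7072039  -0.06988213  0.3       ] [ 0.70185464 -0.06289665  0.3       ] near edge [ 0.63590318 -0.08809714  0.3       ]
```

Pot is at x>0.63 — clear of my path. Transfer.

Call:
{"method": "jog_arm", "body": {
  "moves": [
    [-0.055,0.148,0,0,10,5,30],
    [-0.055,0.148,0,0,25,5,30],
    [-0.055,0.148,0,4,40,0,30],
    [0,0,-0.035,4,50,0,30],
    [0,0,-0.035,4,50,0,30],
    [0,0,-0.033,4,50,0,30],
    [0,0,0,4,50,0,30],
    [0,0,0,4,50,0,30],
    [0,0,0,4,50,0,30],
    [0,0,0,4,40,0,30],
    [0,0,0,4,25,0,30],
    [0,0,0,0,0,0,30]
  ]
}}

```text
time: 14.68
tool_pos: [0.4408, 0.1813, 0.2913]
ee_rot: [3.137, 0.007, 0.251]
wrist_force: [-0.1, -0.8, -4.9]
width: 0.04
```

Run:
```python
from h import *
o=get_obs(); print(o['time'],o['tool_pos'],o['ee_rot'],o['width'],o['wrist_force'],o['joint_positions'])
c,im=shot('wrist','w9')
Rd=(Rn.from_euler('z',.25)*Rn.from_euler('x',np.pi)); print((Rd*Rn.from_euler('xyz',o['ee_rot']).inv()).as_rotvec())
```

```text
14.675 [0.44080465 0.1812515  0.29126039] [3.13695038 0.00676517 0.25120656] 0.03998267847738078 [-0.12205698 -0.75715899 -4.89666624] [ 0.27347892 -0.07058241  1.55221541 -0.00451124  1.66682555  0.02183953]
[ 0.00617493 -0.00540261 -0.00122225]
```

View pics/w9_raw.png

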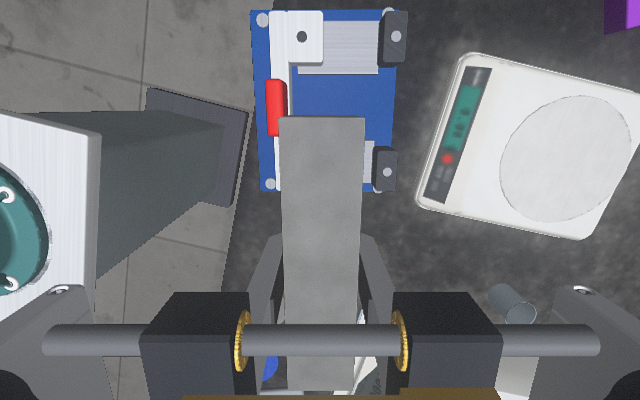

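Run:
```python
from h import *
c,im=load('w9')
a=im[0:200,240:420]; a=cv2.resize(a,None,fx=4,fy=3,interpolation=cv2.INTER_CUBIC)
p,t,col=(.4555,.2710,.250),5.5,(0,255,0)
def box(x0,x1,y0,y1,z,dz):
    P=np.array([(x0,y0,z),(x1,y0,z),(x1,y1,z),(x0,y1,z)])/1e3; P[:,2]+=dz
    q=(((proj(c,fr(*p,P))-[240,0]+.5)*[4,3]-.5)).astype(int); cv2.polylines(a,[q],True,col,1)
for dz,col in ((0,(0,255,0)),(-.005,(0,0,255))):
  for s in (1,-1):
    box(20,42,s*42,s*86,58,dz); box(-93+t,-42+t,s*42,s*86,58,dz)
  box(-115,45,-100,100,12,dz); box(-93+t,-77+t,-25,25,94,dz)
cv2.imwrite('pics/w9o.png',a)
```

```text
(no output)
```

View pics/w9o.png

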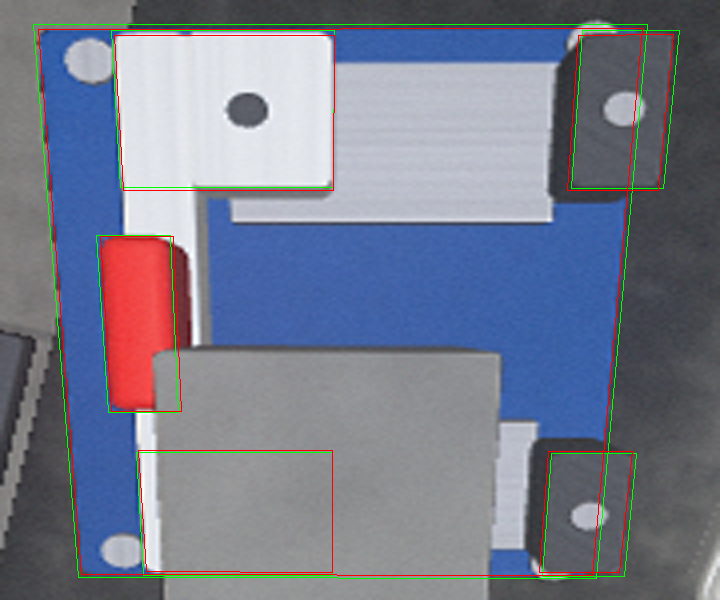

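Call:
{"method": "jog_arm", "body": {
  "moves": [
    [0.005,-0.004,0,3,30,0,30],
    [0,0,0,4,40,-10,30],
    [0,0,0,2,19,-30,30],
    [0,0,0,0,0,-40,30],
    [0,0,0,0,0,-20,30],
    [0,0,0,0,0,0,30]
  ]
}}

```text
time: 15.48
tool_pos: [0.4493, 0.2671, 0.1911]
ee_rot: [3.139, 0.003, 0.246]
wrist_force: [0.1, -0.2, -4.2]
width: 0.0399
```

Run:
```python
from h import *
o=get_obs(); print(o['time'],o['tool_pos'],o['ee_rot'],o['width'],o['wrist_force'])
print((np.array([.4494,.27,.1266])-o['tool_pos'])*1e3)
c,im=shot('wrist','w10')
```

```text
15.475 [0.44931407 0.26711548 0.19111961] [3.13874646e+00 3.07642258e-03 2.46316510e-01] 0.03990987098928239 [ 0.11172055 -0.15445218 -4.19911117]
[  0.08593193   2.88451615 -64.51961019]
```

View pics/w10_raw.png

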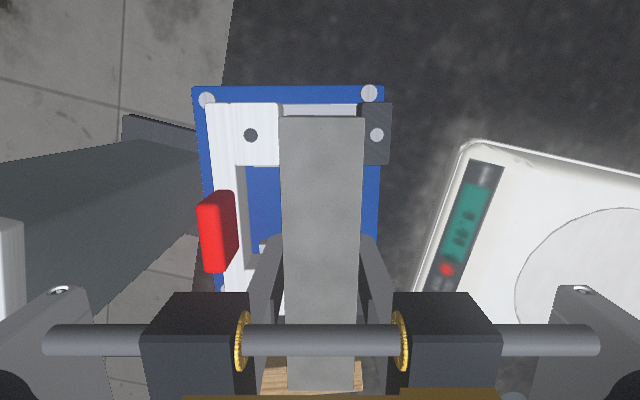

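Call:
{"method": "jog_arm", "body": {
  "moves": [
    [0,0,0.003,0,3,-20,30],
    [0,0,0,0,0,-20,30],
    [0,0,0,0,0,-10,30],
    [0,0,0,0,0,0,30]
  ]
}}

```text
time: 16.02
tool_pos: [0.4509, 0.2717, 0.1449]
ee_rot: [3.141, -0.004, 0.25]
wrist_force: [-0.1, -0.3, -4.7]
width: 0.0398
```

Run:
```python
from h import *
o=get_obs(); print(o['time'],o['tool_pos'],o['ee_rot'],o['width'],o['wrist_force'])
print((np.array([.4494,.27,.1266])-o['tool_pos'])*1e3)
c,im=shot('wrist','w11')
cv2.imwrite('pics/w11c.png',cv2.resize(im[60:330,180:420],None,fx=3,fy=2.2,interpolation=cv2.INTER_CUBIC))
```

```text
16.025 [0.45091651 0.27167679 0.14487472] [ 3.14055042 -0.00432785  0.25003951] 0.03977243974003748 [-0.13399958 -0.25869743 -4.70477825]
[ -1.516507    -1.67678651 -18.27472436]
```

View pics/w11c.png

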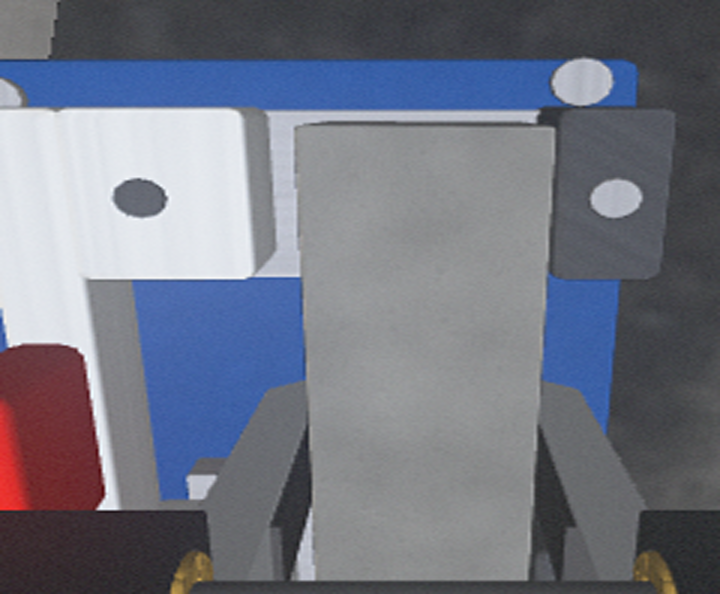

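Run:
```python
from h import *
c,im=load('w11')
L=lambda u,v:(u/3+180-.3,v/2.2+60-.3)
cam=-c['R'].T@c['t']
def loc(X,p=(.4555,.271,.25)):
    d=X[:2]-np.array(p[:2]);cs,s=np.cos(p[2]),np.sin(p[2]);return np.round([1e3*(cs*d[0]+s*d[1]),1e3*(-s*d[0]+cs*d[1])],1)
for dz in (0,-.004):
  print(dz)
  for n,uv,z,e in [('blk TL',(560,108),.058,(20,86)),('blk TR',(676,110),.058,(42,86)),('blk BR',(660,279),.058,(42,42)),('blk BL',(549,277),.058,(20,42)),('pad TR',(242,108),.058,('t-42',86)),('pad BR',(254,279),.058,('t-42',42))]:
    print(n,loc(onz(c,L(*uv),z+dz)),e)
  for z in (.083,.087): print('prism TL/TR',z,loc(onz(c,L(297,127),z+dz)),loc(onz(c,L(554,127),z+dz)))
```

```text
0
blk TL [19.7 86.1] (20, 86)
blk TR [40.4 85.6] (42, 86)
blk BR [40.8 43.3] (42, 42)
blk BL [19.5 43.9] (20, 42)
pad TR [-36.7  86.1] ('t-42', 86)
pad BR [-36.9  43.4] ('t-42', 42)
prism TL/TR 0.083 [-23.9  82.4] [15.3 82.4]
prism TL/TR 0.087 [-23.4  82.5] [14.7 82.5]
-0.004
blk TL [20.3 86.1] (20, 86)
blk TR [41.5 85.6] (42, 86)
blk BR [41.9 42.3] (42, 42)
blk BL [20.1 42.8] (20, 42)
pad TR [-37.5  86.1] ('t-42', 86)
pad BR [-37.7  42.4] ('t-42', 42)
prism TL/TR 0.083 [-24.5  82.3] [15.8 82.3]
prism TL/TR 0.087 [-23.9  82.4] [15.3 82.4]
```

Call:
{"method": "jog_arm", "body": {
  "moves": [
    [0,0,0,0.5,-2,-8,30],
    [0,0,0,0,0,-5,30],
    [0,0,0,0,0,-2,30],
    [0,0,0,0,0,0,30]
  ]
}}

```text
time: 16.58
tool_pos: [0.4512, 0.27, 0.1295]
ee_rot: [3.141, -0.004, 0.251]
wrist_force: [-0.4, -0.3, -4.5]
width: 0.0398
```

Run:
```python
from h import *
o=get_obs(); print(o['time'],o['tool_pos'],o['ee_rot'],o['width'],o['wrist_force'])
```

```text
16.575 [0.4512036  0.26998606 0.12948291] [ 3.14060208 -0.00414471  0.2505615 ] 0.039794657224189046 [-0.40312318 -0.30715859 -4.477323  ]
```

Call:
{"method": "jog_arm", "body": {
  "moves": [
    [0,0.003,0,0,0,-1,30],
    [0,0,0,0,0,-1,30],
    [0,0,0,0,0,0,30]
  ]
}}

```text
time: 16.95
tool_pos: [0.4513, 0.27, 0.1277]
ee_rot: [3.141, -0.002, 0.25]
wrist_force: [0.7, -0.7, -5.1]
width: 0.0396
```

Call:
{"method": "jog_arm", "body": {
  "moves": [
    [0,0,0,0,0,-1,30],
    [0,0,0,0,0,-1,30],
    [0,0,0,0,0,0,30]
  ]
}}

```text
time: 17.32
tool_pos: [0.4512, 0.27, 0.1255]
ee_rot: [3.141, -0.001, 0.25]
wrist_force: [-0.1, -0.3, -4.6]
width: 0.0399
```

Call:
{"method": "jog_arm", "body": {
  "moves": [
    [0,0,0,0,0,-1,30],
    [0,0,0,0,0,0,30]
  ]
}}

```text
time: 17.58
tool_pos: [0.4513, 0.27, 0.1248]
ee_rot: [3.141, -0.002, 0.251]
wrist_force: [0.2, -0.5, -4.1]
width: 0.0398
```

Run:
```python
from h import *
o=get_obs(); print(o['time'],o['tool_pos'],o['ee_rot'],o['width'],o['wrist_force'])
c,im=shot('wrist','w12')
cv2.imwrite('pics/w12c.png',cv2.resize(im[60:330,180:420],None,fx=3,fy=2.2,interpolation=cv2.INTER_CUBIC))
```

```text
17.575 [0.45134969 0.27002193 0.12475163] [ 3.14144172e+00 -1.76605985e-03  2.50504622e-01] 0.03984172075540988 [ 0.19738029 -0.54826386 -4.13415532]
```

View pics/w12c.png

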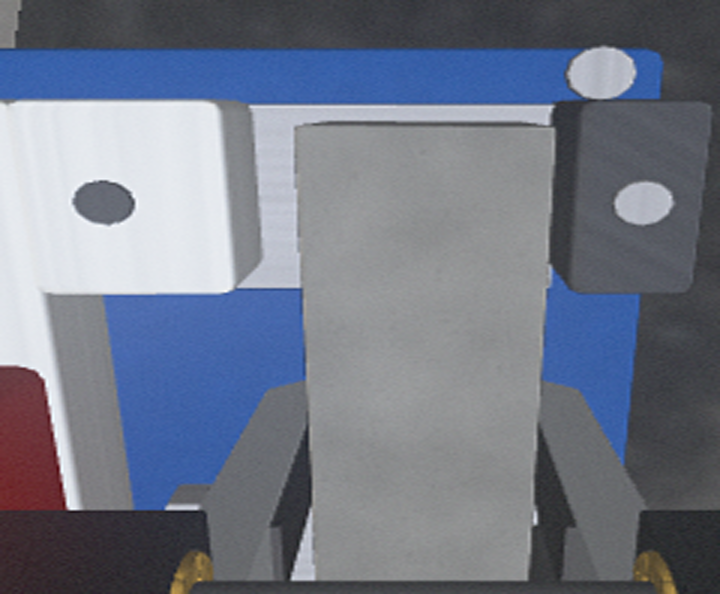

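Call:
{"method": "jog_arm", "body": {
  "moves": [
    [0,0,0,0,0,-1,30],
    [0,0,0,0,0,-0.5,30],
    [0,0,0,0,0,0,30]
  ]
}}

```text
time: 18.0
tool_pos: [0.4514, 0.27, 0.1246]
ee_rot: [3.142, -0.002, 0.251]
wrist_force: [-3.9, -2.2, 5.6]
width: 0.0401
```

Call:
{"method": "jog_arm", "body": {
  "moves": [
    [0,0,0,0,0,0.5,30],
    [0,0,0,0,0,0,60],
    [0,0,0,0,0,0,60],
    [0,0,0,0,0,10,60],
    [0,0,0,0,0,20,60],
    [0,0,0,0,0,35,60],
    [0,0,0,0,0,35,60],
    [0,0,0,0,0,0,60]
  ]
}}

```text
time: 19.0
tool_pos: [0.453, 0.2708, 0.228]
ee_rot: [-3.14, -0.01, 0.25]
wrist_force: [-0.3, 0.0, -0.2]
width: 0.0599
```

Run:
```python
from h import *
o=get_obs(); print(o['time'],o['tool_pos'],o['ee_rot'],o['width'],o['wrist_force'])
c,im=shot('wrist','w13')
```

```text
19.0 [0.45299776 0.2707913  0.22801788] [-3.14017077 -0.0102428   0.25048508] 0.059939802959744916 [-0.34481019  0.02880151 -0.23996171]
```

View pics/w13_raw.png

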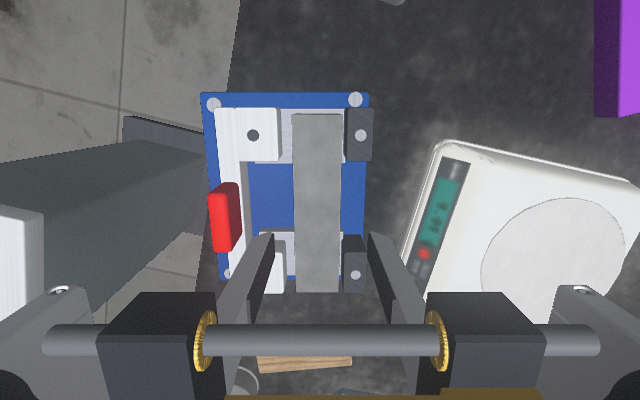

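Run:
```python
from h import *
c,im=load('w13')
cv2.imwrite('pics/w13c.png',cv2.resize(im[85:310,190:390],None,fx=3.5,fy=2.6,interpolation=cv2.INTER_CUBIC))
```

```text
(no output)
```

View pics/w13c.png

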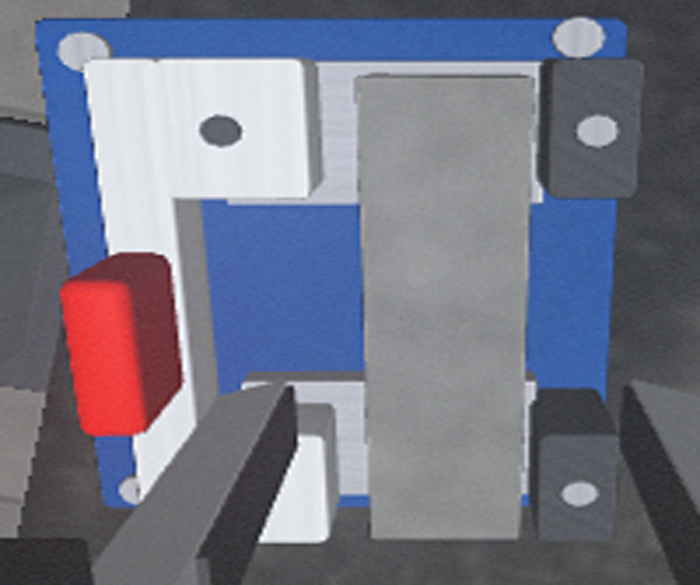

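Run:
```python
from h import *
c,im=load('w13')
uv=np.array([(550,58),(643,60),(636,198),(546,195),(538,434),(617,434),(612,541),(539,541)])
tr=lambda a:(np.array(a)+.5)/[3.5,2.6]-.5+[190,85]
X=np.array([(20,86,58),(42,86,58),(42,42,58),(20,42,58),(20,-42,58),(42,-42,58),(42,-86,58),(20,-86,58)])/1e3
pads=tr([(305,58),(308,198),(330,434),(327,543)]); PX=np.array([(-42,86,58),(-42,42,58),(-42,-42,58),(-42,-86,58)])/1e3
def f(p):
    Q=PX.copy();Q[:,0]+=p[4]
    return np.r_[(proj(c,fr(*p[:3],X)+[0,0,p[3]])-tr(uv)).ravel(),(proj(c,fr(*p[:3],Q)+[0,0,p[3]])-pads).ravel()]
r=least_squares(f,[.4555,.271,.25,0,.005],x_scale=.01);p=r.x;print(p,np.round(r.fun,1))
S=np.array([(-20,80,65),(20,80,65),(20,-80,65),(-20,-80,65)])/1e3
s=tr([(358,78),(534,77),(519,539),(371,539)])
r=least_squares(lambda q:(proj(c,fr(q[0],q[1],q[2],S)+[0,0,q[3]])-s).ravel(),[.455,.271,.25,0],x_scale=.01);q=r.x;print(q,np.round(r.fun,1))
d=q[:2]-p[:2];cs,sn=np.cos(p[2]),np.sin(p[2]);print('local mm',1e3*(cs*d[0]+sn*d[1]),1e3*(-sn*d[0]+cs*d[1]),'dyaw',q[2]-p[2])
```

```text
[ 0.45490397  0.27120218  0.25096344 -0.00250042  0.00568699] [-0.2 -0.2  0.5 -1.  -0.1  0.3 -0.3  1.5 -0.1 -0.2  1.  -0.3  0.5 -0.2
 -1.3 -0.1 -0.4 -0.1  1.   0.5 -1.6  0.1  1.  -0.4]
[ 0.45083384  0.27033271  0.2456764  -0.00186188] [-0.4 -0.2  0.3  0.4  0.3 -0.1 -0.2 -0. ]
local mm -4.158548119845238 0.16852439939847294 dyaw -0.005287033976198313
```

Call:
{"method": "jog_arm", "body": {
  "moves": [
    [0,0.005,0,-25,-6,0,0],
    [0,0.005,0,-50,-13,0,0],
    [0,0,0,-44,-11,0,0],
    [0,0,0,0,0,-20,0],
    [0,0,0,0,0,-30,0],
    [0,0,0,0,0,-12,0],
    [0,0,0,0,0,0,0]
  ]
}}

```text
time: 19.92
tool_pos: [0.3316, 0.2396, 0.1602]
ee_rot: [-3.14, 0.012, 0.25]
wrist_force: [0.4, 0.0, -0.8]
width: 0.0002
```

Run:
```python
from h import *
o=get_obs(); print(o['time'],o['tool_pos'],o['ee_rot'],o['width'],o['wrist_force'])
d=o['tool_pos'][:2]-np.array([.4549,.2712]);cs,sn=np.cos(.25),np.sin(.25);print('local mm',1e3*(cs*d[0]+sn*d[1]),1e3*(-sn*d[0]+cs*d[1]))
c,im=shot('wrist','w14')
```

```text
19.925 [0.33156423 0.23955674 0.1601674 ] [-3.14017874  0.01170312  0.25040292] 0.00023124387081121213 [ 0.43934888  0.03417698 -0.78542694]
local mm -127.33022571929246 -0.14579303443411004
```

View pics/w14_raw.png

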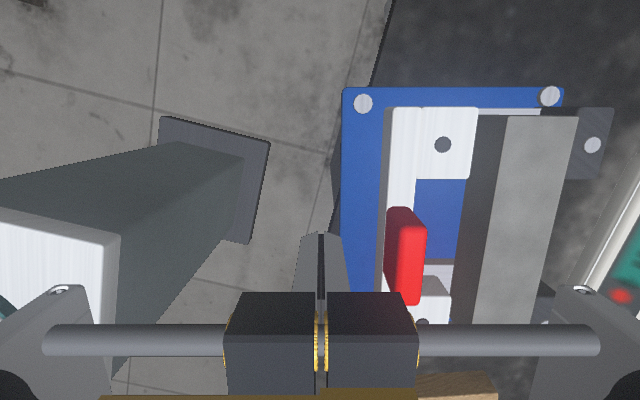

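Call:
{"method": "jog_arm", "body": {
  "moves": [
    [0,-0.006,0,10,2.5,0,0],
    [0,-0.006,0,8,2,0,0],
    [0,0,0,4,1,0,0],
    [0,0,0,3,0.75,0,0],
    [0,0,0,2,0.5,0,0],
    [0,0,0,2,0.5,0,0],
    [0,0,0,2,0.5,0,0],
    [0,0,0,2,0.5,0,0],
    [0,0,0,2,0.5,0,0]
  ]
}}

```text
time: 21.1
tool_pos: [0.3672, 0.2488, 0.1616]
ee_rot: [3.141, -0.003, 0.251]
wrist_force: [-3.2, -1.2, 2.6]
width: 0.0002
```

```bash
cat > st.py <<'E'
from h import *
o=get_obs(); print(o['time'],o['tool_pos'],o['ee_rot'],o['width'],o['wrist_force'])
d=o['tool_pos'][:2]-np.array([.4549,.2712]);cs,sn=np.cos(.25),np.sin(.25);print('local mm',1e3*(cs*d[0]+sn*d[1]),1e3*(-sn*d[0]+cs*d[1]))
E
python3 st.py
```

```text
21.1 [0.36722779 0.24875708 0.16160682] [ 3.14097594e+00 -3.08237311e-03  2.50563916e-01] 0.00024397628204969994 [-3.19703938 -1.21997087  2.62828378]
local mm -90.49916064387634 -0.05477359056171513
```

Call:
{"method": "jog_arm", "body": {
  "moves": [
    [0,0,0,1,0.25,0,0],
    [0,0,0,1,0.25,0,0],
    [0,0,0,1,0.25,0,0],
    [0,0,0,1,0.25,0,0]
  ]
}}

```text
time: 21.6
tool_pos: [0.3709, 0.2497, 0.1616]
ee_rot: [3.141, -0.002, 0.251]
wrist_force: [-6.2, 0.2, 3.8]
width: 0.0003
```

Call:
{"method": "jog_arm", "body": {
  "moves": [
    [0,0,0,1,0.25,0,0],
    [0,0,0,1,0.25,0,0]
  ]
}}

```text
time: 21.85
tool_pos: [0.3726, 0.2501, 0.1616]
ee_rot: [3.141, -0.001, 0.251]
wrist_force: [-5.9, -0.8, 3.7]
width: 0.0009
```

```bash
python3 st.py
python3 - <<'E'
from h import *
c,im=shot('wrist','w15')
E
```

```text
21.85 [0.37257922 0.2501306  0.16162971] [ 3.14095094e+00 -1.28347805e-03  2.50639582e-01] 0.0008918716296306068 [-5.93042653 -0.80691648  3.65479481]
local mm -84.97427879537295 -0.047913619677385916
```

View pics/w15_raw.png

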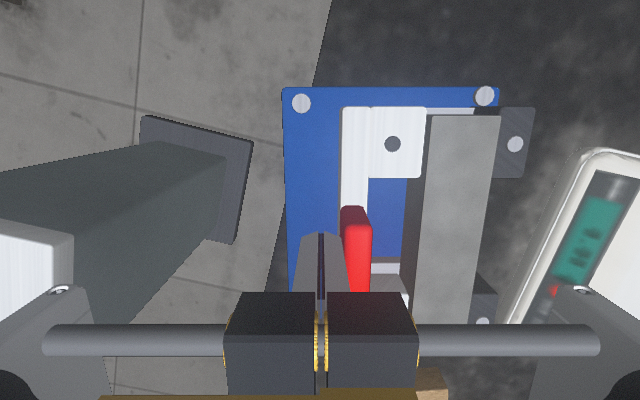

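Call:
{"method": "jog_arm", "body": {
  "moves": [
    [0,0,0,1,0.25,0,0]
  ]
}}

```text
time: 22.02
tool_pos: [0.3736, 0.2504, 0.1616]
ee_rot: [3.141, -0.001, 0.251]
wrist_force: [-4.8, -0.8, 2.9]
width: 0.0005
```

Call:
{"method": "jog_arm", "body": {
  "moves": [
    [0,0,0,1,0.25,0,0]
  ]
}}

```text
time: 22.15
tool_pos: [0.3747, 0.2507, 0.1616]
ee_rot: [3.141, -0.002, 0.251]
wrist_force: [-5.8, -0.7, 2.5]
width: 0.0003
```

Call:
{"method": "jog_arm", "body": {
  "moves": [
    [0,0,0,0.7,0.2,0,0]
  ]
}}

```text
time: 22.28
tool_pos: [0.3751, 0.2508, 0.1616]
ee_rot: [3.141, -0.001, 0.251]
wrist_force: [-7.3, -1.7, 5.4]
width: 0.0006
```

Call:
{"method": "jog_arm", "body": {
  "moves": [
    [0,0,0,0.5,0.1,0,0],
    [0,0,0,0.5,0.1,0,0]
  ]
}}

```text
time: 22.52
tool_pos: [0.3753, 0.2508, 0.1616]
ee_rot: [3.141, 0.002, 0.251]
wrist_force: [-10.0, -2.1, 6.7]
width: 0.0004
```

Call:
{"method": "jog_arm", "body": {
  "moves": [
    [0,0,0,0.5,0.1,0,0],
    [0,0,0,0.5,0.1,0,0],
    [0,0,0,0,0,0,0]
  ]
}}

```text
time: 22.9
tool_pos: [0.3754, 0.2508, 0.1616]
ee_rot: [3.141, 0.004, 0.251]
wrist_force: [-12.6, -3.0, 7.8]
width: 0.0002
```

```bash
python3 st.py
python3 - <<'E'
from h import *
c,im=shot('wrist','w16'); cv2.imwrite('pics/w16c.png',cv2.resize(im[85:330,270:530],None,fx=3,fy=2.4,interpolation=cv2.INTER_CUBIC))
E
```

```text
22.9 [0.37543619 0.25083777 0.16164082] [3.14087231 0.00422301 0.25085677] 0.00023959366132414382 [-12.6225151   -2.96437007   7.78208051]
local mm -82.03116774629467 -0.0695549516987852
```

View pics/w16c.png

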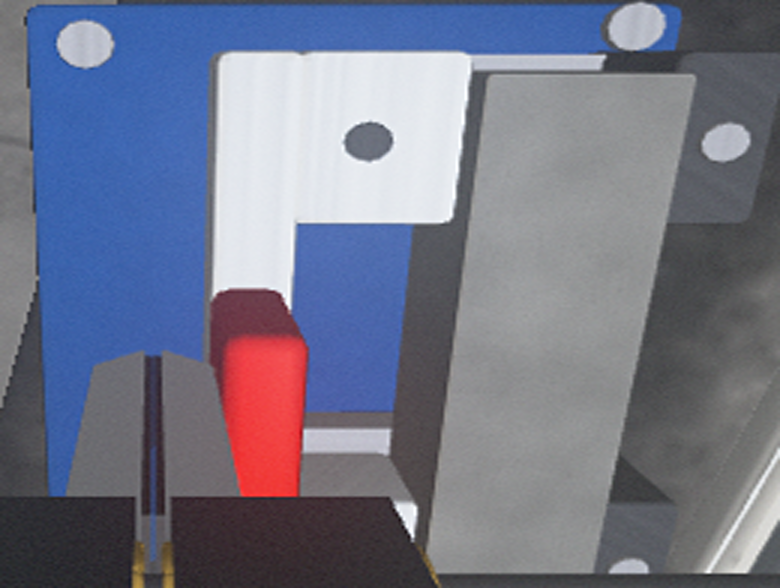

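Call:
{"method": "jog_arm", "body": {
  "moves": [
    [0,0,0,-10,-2.5,0,0],
    [0,0,0,-20,-5,0,0],
    [0,0,0,0,0,30,0],
    [0,0,0,0,0,60,0],
    [0,0,0,20,-30,60,0],
    [0,0,0,30,-30,10,0],
    [0,0,0,25,-30,0,0],
    [0,0,0,0,0,0,0]
  ]
}}

```text
time: 23.95
tool_pos: [0.4226, 0.1554, 0.3155]
ee_rot: [3.14, -0.006, 0.246]
wrist_force: [-0.5, 0.1, 0.6]
width: 0.0003
```

```bash
python3 st.py
python3 - <<'E'
from h import *
c,im=shot('wrist','w17'); cv2.imwrite('pics/w17c.png',cv2.resize(im[0:200,240:440],None,fx=3.9,fy=2.9,interpolation=cv2.INTER_CUBIC))
c,im=shot('top','t17');cv2.imwrite('pics/t17c.png',cv2.resize(im[100:320,170:470],None,fx=2.66,fy=2.66))
E
```

```text
23.95 [0.42258631 0.15544174 0.3154623 ] [ 3.13989868 -0.00611384  0.24622487] 0.0002908256866442614 [-0.50185343  0.12781237  0.62405284]
local mm -59.94818659873194 -104.16508594779843
```

View pics/w17_raw.png

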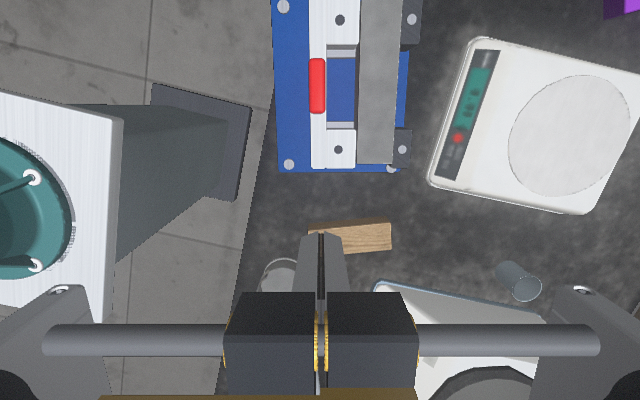

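View pics/w17c.png

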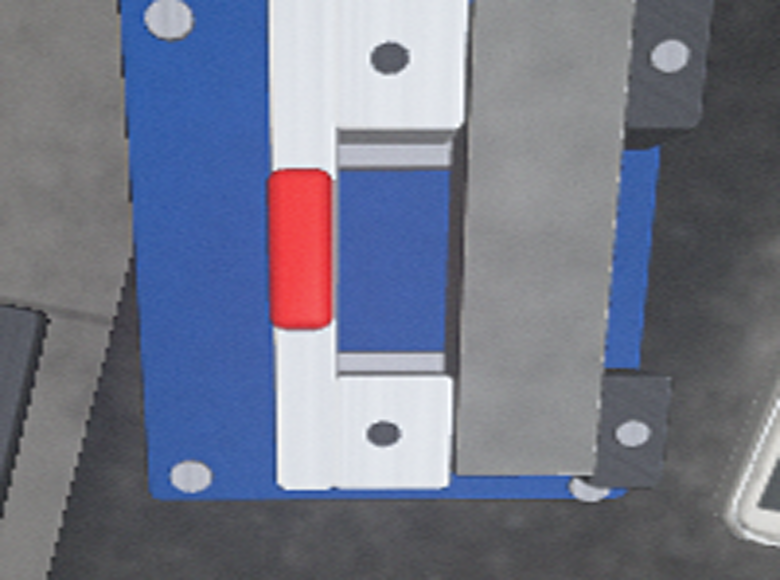

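View pics/t17c.png

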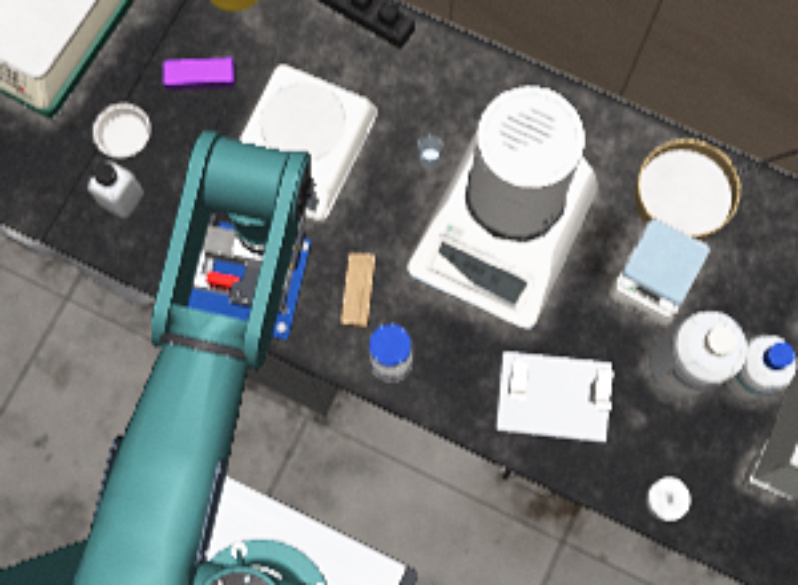

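Run:
```python
from h import *
c,im=load('w17')
tr=lambda a:(np.array(a)+.5)/[3.9,2.9]-.5+[240,0]
p=(.4549,.2712,.251)
def loc(X):
    d=X[:2]-np.array(p[:2]);cs,s=np.cos(p[2]),np.sin(p[2]);return np.round([1e3*(cs*d[0]+s*d[1]),1e3*(-s*d[0]+cs*d[1])],1)
for n,uv,z in [('pad inner BR -42',(451,377),.058),('pad out BR -86',(449,488),.058),('pad up BR 42',(462,129),.058),('tab T 25',(272,172),.094),('tab B -25',(274,328),.094),('prism BL',(457,475),.065),('prism BR',(594,474),.065),('blk lo TR 42,-42',(670,377),.058),('blk lo BR 42,-86',(657,489),.058)]:
    print(n,loc(onz(c,tr(uv),z-.003)))
```

```text
pad inner BR -42 [-20.6 -43. ]
pad out BR -86 [-20.  -85.8]
pad up BR 42 [-20.1  42.4]
tab T 25 [-69.2  23.7]
tab B -25 [-69.4 -24.2]
prism BL [-18.7 -79.4]
prism BR [ 20.6 -79.2]
blk lo TR 42,-42 [ 41.5 -43.3]
blk lo BR 42,-86 [ 41.2 -86.6]
```

Run:
```python
from h import *
print(close_job()); print(get_obs()['time'])
```

```text
the job is handed in; nothing more can be done
None
the job is handed in; nothing more can be done
```

The job is done and handed in at about 24 s of robot time. I laid the wooden block flat on open bench between the clamp and the jar, about 60 mm clear of the clamp. I then lifted the prism out of the rack, levelled it and set it on the rails. Last, I pushed the red tab until the jaw stopped against the prism at about 13 N.

**Last checks (wrist camera):**
- The prism spans clamp x −19 to +20.6 mm, against an ideal of −20 to +20.
- Its near end is at y −79.3 mm against −80, so it is centred to about 1 mm. It was square to the clamp within about 0.005 rad before the jaw was closed.
- The pad faces are at about x −20 mm, which is a travel of about 22 mm.
- The jar, bottle and tin look unmoved in the top picture. The gripper was clear of everything.

**Disagreements:**
- The wrist camera showed objects roughly 2 to 5 mm lower than the nominal heights. I therefore set the final heights by contact force.
- The prism lay about 11 mm off-centre along its length in the rack. I gripped it at its measured centre.
- From the arm's position while pushing, I worked out a jaw travel about 1.3 mm more than the camera later showed.

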